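# Free and peel the top cover off the stuck stack

## Task

Turn the three hold-down bolt knobs of the weld fixture counterclockwise to their end stops, so that their clamp dogs swing off the stack. Then take the top sheet-metal cover by its upright lug and peel it off: raise the lug's corner about 3 cm while the opposite corner stays down on the stack, and only then lift the whole cover away. Finish holding it up for inspection, still and roughly level, top side up, all of it at least a hand's breadth (10 cm) above the stack and touching nothing but the gripper; do not put it down, and leave the other things on the bench where they are.

Things in the scene. Friction and masses are not known exactly. Their poses are not given: they have to be found in the camera images.
- fixture: Fixed aluminium base plate 190 x 210 x 12 mm (x, y, z) with a stack of nested sheet-steel covers, the lower ones fixed. Origin: centre of its underside, on the bench. Its axes (z up) serve all below. Bolt knobs at x,y = +65,+80; +65,-80; -65,-80 mm; the top cover's lug at the (-x,+y) corner.
- cover: The top cover, a shallow inverted sheet-steel pan, 0.2 to 0.3 kg: flange 100 x 130 x 3 mm (x, y, z), raised middle 76 x 106 mm, 12 mm high. Origin: centre of the flange's underside, 30 mm above the bench at the start; axes parallel to the fixture's at the start. It fits over the stack with 3 mm play each way, 9 mm deep.
- lug (a point): Grip point of the lug on the cover's (-x,+y) corner: an upright steel plate 10 mm thick, 30 mm wide along the horizontal line from lug to far_corner, its top 48 mm above the flange's underside. The point is in the plate's middle at (-44, +59, 36) mm in the cover's axes, 66 mm above the bench at the start.
- far_corner (a point): The cover's corner opposite the lug, at (+50, -65, 0) mm in the cover's axes (flange underside): the cover turns about it while it is peeled.
- corner_p (a point): The cover's corner at (+50, +65, 0) mm in the cover's axes.
- corner_q (a point): The cover's corner at (-50, -65, 0) mm in the cover's axes.
- seat (a point): Fixed to the fixture: where the cover's origin lies when seated, 30 mm above the bench. Four sprung catches (fixture x,y = -61,-15; +61,+15; +15,+76; -15,-76 mm, up to 42 mm above the bench) nip the top cover's flange edge; each holds with 5 to 9 N and gives way once the flange there rises 4 mm. Pulled up level, all four resist at once.
- bolt_a (a joint): Angle (rad) of the captive bolt knob at the fixture's (+x,+y) corner: 0 when its dog points at 45 degrees straight in over the cover's corner (fixture direction (-1,-1)), growing counterclockwise seen from above, end stop at 1.35; starts between 0 and 0.25, stays where it is left. Friction about 0.06 N m.
- bolt_b (a joint): The same for the knob at the (+x,-y) corner; at 0 its dog points along (-1,+1).
- bolt_c (a joint): The same for the knob at the (-x,-y) corner; at 0 its dog points along (+1,+1).
- bolt_a_grip (a point): On the axis of knob bolt_a, 76 mm above the bench, in its black bar grip: 44 mm long, 13 mm thick, from 60 to 86 mm above the bench. Its x axis lies along the bar and points the way the clamp dog under it points; turns with the knob.
- bolt_b_grip (a point): The same for knob bolt_b.
- bolt_c_grip (a point): The same for knob bolt_c.
- magnet: Bystander: grey triangular welding magnet, 75 mm, 16 mm high, lying beside the fixture. Origin under its middle.
- pipe_offcut: Bystander: short steel pipe ring, 48 mm wide, 30 mm high, standing beside the fixture. Origin: centre of its underside.
- wire_brush: Bystander: brush with a wooden handle lying beyond the fixture.
- angle_iron: Bystander: 160 mm piece of angle iron, 30 mm high.
- chipping_hammer: Bystander: hammer lying on the bench.
- spray_can: Bystander: upright can, 60 mm wide, 170 mm high, well to the robot's right.
- bar_clamp: Bystander: 300 mm steel bar clamp lying on the bench to the robot's right, 30 mm high.
There are look-alikes about, which are no part of the job. What is shaped like the cover but black or blue is not meant.

How it is judged:
On the way, in this order (a step that is already met when the one before it is completed fails the run):
1. all three bolt knobs are turned to their end stops (value of joint each of bolt_a, bolt_b, bolt_c above 1.2 rad), for 0.2 s.
2. the lug's corner is raised while the opposite corner is still down on the stack (angle between cover's own z axis and vertical above 0.15 rad and z of lug in the frame of seat above 0.055 m and z of far_corner in the frame of seat below 0.01 m), for 0.1 s.
At the end, for the whole second after the job is handed in: The three knobs stay at their stops (within 0.2 rad); the fingers hold the cover, its corners all at least 110 mm above the bench (about 7 cm above the stack), tilted less than 0.5 rad, top side up, at rest, touching nothing of the fixture, bench or can (value of joint each of bolt_a, bolt_b, bolt_c above 1.15 rad and contact force between the fingers and cover above 1 N and contact force between cover and fixture below 0.1 N and contact force between cover and spray_can below 0.1 N and height (world z) of each of far_corner, corner_p, corner_q above 0.11 m and height (world z) of lug above 0.146 m and angle between cover's own z axis and vertical below 0.5 rad and linear speed of cover below 0.04 m/s); the arm keeps its last pose, push and grip.
It fails at once if a bystander is disturbed (distance of any of magnet, pipe_offcut, wire_brush, angle_iron, chipping_hammer, spray_can, bar_clamp from where it was at the start of the episode above 0.03 m).
It also fails if it takes over 61 s, if anything falls off the work surface, if the arm or the gripper's body presses on something with over 40 N, if the wrist force passes 120 N, or if a joint passes its speed limit or range.

## Robot

A 7-joint arm with a two-finger parallel gripper is mounted at the origin on the work surface. World frame = base frame: x ahead of the robot, y to its left, z up, the work surface at z = 0. Lengths are in m, angles in rad, forces in N, time in s.
With the tool pointing down it reaches from about 0.35 to 0.9 m from the base axis. Payload 7.2 kg.
Tool frame: the origin (TCP) lies midway between the tips of the shut fingers; the grasp point (between the pads) lies 19 mm behind it; z points along the fingers, y is the direction in which the jaws open and shut (so a half turn about z gives the same grasp; the last joint's range is limited). The gripper opens to 85 mm and grips with 20 to 120 N. Pads are 22 mm wide; open, the fingers measure 114 mm over their backs; the gripper's body (76 mm by 85 mm) begins 54 mm behind the grasp point. The pads swing forward as they close: fully open they stand 13 mm farther back than shut.
Start: joints at [1.034, 0.411, -0.013, 1.596, 0.006, 1.134, -0.082], TCP at [0.282, -0.558, 0.209] pointing down, gripper open.
Joint ranges: [-2.95, 2.95], [-0.29, 1.99], [-1.47, 1.44], [0.14, 2.54], [-1.03, 4.17], [0.13, 1.85], [-2.86, 2.86]. Speed limits (rad/s): [2.39, 2.39, 3.01, 3.01, 3.14, 3.14, 3.14].

## Interface

Orientations are given as a unit quaternion [x, y, z, w].
In Python, from workcell import arm gives the robot as it stands.
- The arm moves only by the shell command python3 -m creep 'ROWS'. ROWS is JSON, a list of rows, each a list of 7 numbers: the shift along the tool's x, y, z in cm, then the turn, a rotation vector about the tool's x, y, z in degrees, then the opening, from 0 (shut) to 1 (fully open). In form: [[tx, ty, tz, ax, ay, az, hand], ...]. A call has 1 to 12 rows; each row shifts and turns the pose as measured when the row begins, along the tool's axes as they then stand; what a row does not reach is not made up. A row lasts 1/10 s, in which the tool goes at most 50 mm and 8.59 degrees, less where a joint would pass 70% of its speed; a pose out of reach is approached as far as the arm can. A call is refused whole if a number of a shift passes 5 or a number of a turn 8.59, either way. A call with a gripper value outside its range is refused whole. The fingers move at their own pace and stop on an object; the grip force is fixed at half the most. Time passes only in rows, so rows that do not move let the fingers close. It gives the time, the measured TCP pose, the force and the opening at its end, in the units of the state.
- arm.get_obs(): the state, without advancing time (a new reading comes with each control period).
- arm.camera(name): name is "side" or "top"; returns a dict with "img" (400x640x3 uint8, red, green, blue), "z_map" (400x640 float32, m along the optical axis (not along the pixel's ray), 0 where there is no reading), "vertical_fov" (degrees; the focal length in pixels is half the picture's height over the tangent of half this angle, whatever the lens; pixels are square), "cx", "cy" (the principal point, pixels), "dist_coeffs" ([k1, k2, p1, p2, k3] as OpenCV has them; the pictures are not rectified), "pose" (4x4, takes a point from camera to world coordinates). Camera axes: x right, y down, z forward; pixel columns grow to the right and rows downward; lengths in m; the calibration is good to about 2 mm. A picture is of the moment at which its call begins.
- arm.finish_job(): hands the job in, once; it reports no verdict.
The state is a dict: "t": time; "joint_pos": joint angles; "joint_velocities": joint speeds; "joint_efforts": joint torques, N m; "position": TCP position; "tcp_rot": TCP orientation; "ft_force": force on the tool from outside, world axes, zero at the start; "ft_torque": the same for the moment, N m; "grip_width": finger opening in m.
Only numpy, scipy, OpenCV 4.12 (cv2) and the standard library are available. Lean on these libraries where they do the work, as an engineer would, in place of code of your own. Each camera call takes 0.05 s, during which the arm holds its last target.

## Working session

There is one attempt and no reset: what is moved stays moved. The work goes in short steps, Python scripts to look and compute and a shell command to move; the robot and the scene stay as the last step left them, time stands still between calls to the robot, and variables do not carry over. Pictures are saved under pics/ and viewed, and the job is handed in when it is done.

```bash
ls; mkdir -p pics
python3 - <<'E'
from workcell import arm
import cv2,numpy as np,pickle
o=arm.get_obs();print(o)
for n in("side","top"):
    c=arm.camera(n);pickle.dump(c,open(f'{n}0.pkl','wb'))
    cv2.imwrite(f'pics/{n}0.png',c['img'][:,:,::-1])
    print(n,c['vertical_fov'],c['cx'],c['cy'],c['dist_coeffs'],c['pose'])
E
```

```text
pics
{'t': 0.0, 'joint_pos': array([ 1.03379417,  0.41190789, -0.0126899 ,  1.597054  ,  0.00559643,
        1.13430412, -0.08222044]), 'joint_velocities': array([ 0.00072094,  0.00140514,  0.00151667,  0.00024948,  0.00041927,
       -0.00142126, -0.00027809]), 'joint_efforts': array([-9.64667015e-04, -6.00633717e+01,  6.81042597e-01, -2.99406981e+01,
        1.36493391e-02,  1.05933697e-02, -3.36970584e-05]), 'position': array([ 0.28209174, -0.55711343,  0.20804417]), 'tcp_rot': array([ 9.72655333e-01,  2.32251873e-01, -2.48984692e-04, -7.80138461e-04]), 'ft_force': array([-0.57375368,  0.17924975,  0.39056448]), 'ft_torque': array([-0.0301066 ,  0.02148981, -0.00830659]), 'grip_width': 0.08523891717031201}
side 49.864279270990394 320.00383635546785 198.59409114957916 [0.00854738 0.         0.         0.         0.        ] [[-0.94096467  0.20735476 -0.26756211  0.74988604]
 [ 0.3378321   0.52544691 -0.78088093  0.88700297]
 [-0.02132969 -0.82517244 -0.56447807  0.72024256]
 [ 0.          0.          0.          1.        ]]
top 46.580727510769115 327.4408098645204 199.6652370372854 [-0.0531908  0.         0.         0.         0.       ] [[ 0.00491653 -0.99909246  0.04230943  0.39322204]
 [-0.99995643 -0.00457623  0.00813621  0.02630183]
 [-0.00793521 -0.04234758 -0.99907143  1.39930835]
 [ 0.          0.          0.          1.        ]]
```

```bash
sleep 1; ls pics
```

```text
side0.png
top0.png
```

View pics/side0.png

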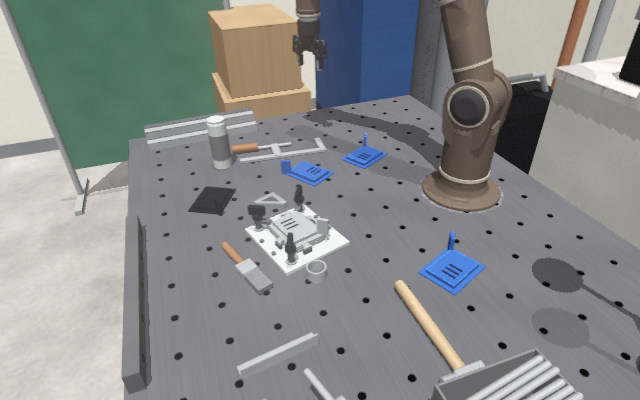

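View pics/top0.png

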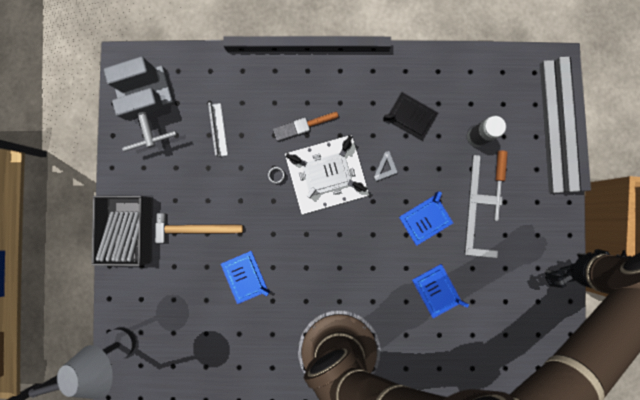

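The fixture is the white plate at about (297,237) in the side view and (328,175) in the top view. It has three black knobs. Next I'll enlarge it.

Run:
```python
import cv2,pickle
t=pickle.load(open('top0.pkl','rb'))['img'][:,:,::-1];s=pickle.load(open('side0.pkl','rb'))['img'][:,:,::-1]
cv2.imwrite('pics/topc.png',cv2.resize(t[125:225,270:390],None,fx=6,fy=6,interpolation=cv2.INTER_CUBIC))
cv2.imwrite('pics/sidec.png',cv2.resize(s[175:285,235:360],None,fx=6,fy=5.4,interpolation=cv2.INTER_CUBIC))
```

```text
(no output)
```

View pics/topc.png

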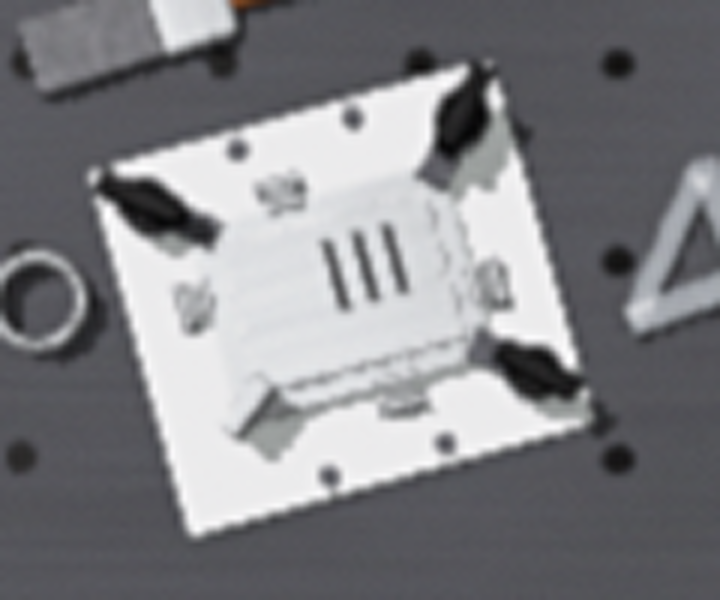

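View pics/sidec.png

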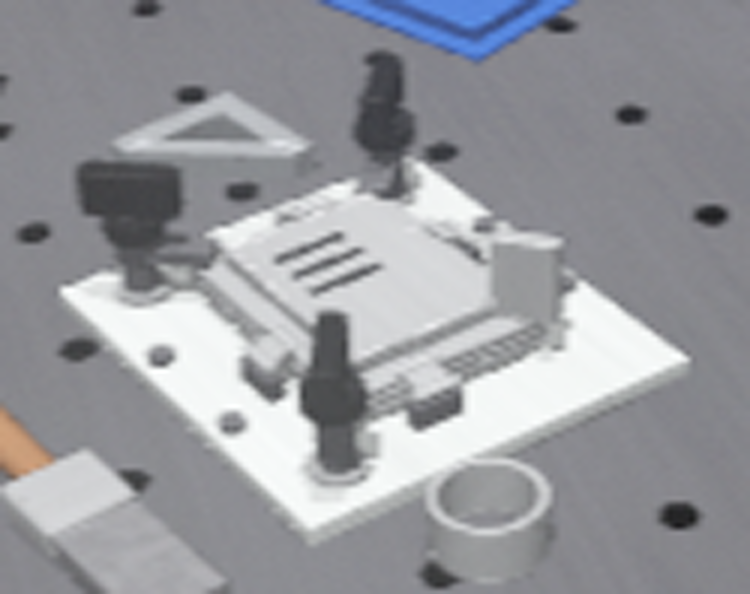

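The enlarged views show the lug at crop (262,412), knob a at upper left, b at upper right and c at lower right. Yaw is about 15°. I'll compute the fixture pose from the plate corners in both cameras.

```bash
cat > h.py <<'E'
import numpy as np,cv2,pickle
def K(c):
    f=200/np.tan(np.radians(c['vertical_fov'])/2); return np.array([[f,0,c['cx']],[0,f,c['cy']],[0,0,1.]])
def onplane(c,uv,z):
    p=cv2.undistortPoints(np.array(uv,float).reshape(-1,1,2),K(c),np.array(c['dist_coeffs']))[:,0]
    d=np.c_[p,np.ones(len(p))]@c['pose'][:3,:3].T; o=c['pose'][:3,3]
    return o+d*((z-o[2])/d[:,2])[:,None]
def proj(c,P):
    M=np.linalg.inv(c['pose']); r,_=cv2.Rodrigues(M[:3,:3])
    return cv2.projectPoints(np.array(P,float),r,M[:3,3],K(c),np.array(c['dist_coeffs']))[0][:,0]
def fit(P,Q): # 2D rigid P->Q
    a=P-P.mean(0);b=Q-Q.mean(0)
    th=np.arctan2((a[:,0]*b[:,1]-a[:,1]*b[:,0]).sum(),(a*b).sum())
    R=np.array([[np.cos(th),-np.sin(th)],[np.sin(th),np.cos(th)]]);t=Q.mean(0)-R@P.mean(0)
    return th,t,Q-(P@R.T+t)
E
python3 - <<'E'
from h import *
t=pickle.load(open('top0.pkl','rb'));s=pickle.load(open('side0.pkl','rb'))
L=lambda a,x,y,fx,fy:[((u+.5)/fx-.5+x,(v+.5)/fy-.5+y) for u,v in a]
P=np.array([[95,105],[95,-105],[-95,-105],[-95,105]])/1e3
for n,c,uv in(('top',t,L([(90,175),(487,63),(597,425),(190,537)],270,125,6,6)),('side',s,L([(310,530),(60,292),(415,160),(690,360)],235,175,6,5.4))):
    w=onplane(c,uv,.012)
    i=range(4) if n=='top' else [0,1,2,3]
    th,tr,r=fit(P[list(i)],w[:,:2]);print(n,np.degrees(th),tr,(r*1e3).round(1).tolist())
# depth-based: top of lug & knobs
zm=t['z_map'];
v,u=np.mgrid[130:220,280:375];z=zm[v,u]
p=cv2.undistortPoints(np.stack([u,v],-1).reshape(-1,1,2).astype(float),K(t),np.array(t['dist_coeffs']))[:,0]
W=(np.c_[p,np.ones(len(p))]*z.reshape(-1,1))@t['pose'][:3,:3].T+t['pose'][:3,3]
np.save('W0.npy',W)
for name,lo,hi in(('plate',.008,.016),('tall',.068,.1),('cover',.036,.048)):
    m=(W[:,2]>lo)&(W[:,2]<hi);print(name,m.sum(),W[m].mean(0))
E
```

```text
top 16.106652695048076 [0.52752287 0.04108941] [[-0.1, -1.2], [-1.1, 1.9], [-0.1, -0.7], [1.4, 0.0]]
side 15.911104018366094 [0.5290775  0.04158539] [[-0.5, -1.8], [-0.3, 0.3], [0.7, 2.5], [0.2, -0.9]]
plate 2040 [0.52629452 0.04558098 0.01195678]
tall 267 [0.54588431 0.03100737 0.08339759]
cover 1101 [0.53131181 0.0386759  0.04129169]
```

Run:
```python
from h import *
W=np.load('W0.npy');th=np.radians(16.0);c0=np.array([.5283,.0413])
R=np.array([[np.cos(th),-np.sin(th)],[np.sin(th),np.cos(th)]])
for n,p,z0 in(('a',(.065,.080),-135),('b',(.065,-.080),135),('c',(-.065,-.080),45),('lug',(-.044,.059),None)):
    q=c0+R@np.array(p)
    m=(np.hypot(*(W[:,:2]-q).T)<.032)&(W[:,2]>(.08 if z0 else .072))&(W[:,2]<.1)
    X=W[m,:2];mu=(X.min(0)+X.max(0))/2;rect=cv2.minAreaRect((X*1e3).astype(np.float32))
    e,V=np.linalg.eigh(np.cov(X.T));d=V[:,1];a=np.degrees(np.arctan2(d[1],d[0]))
    print(n,'expected',q.round(4),m.sum(),X.mean(0).round(4),'zmax',W[m,2].max().round(4),np.median(W[m,2]).round(4),'dir world',a%180,'rect',rect)
    if z0 is not None:
        print('  joint deg', ((a-16-z0+90)%180)-90, 'side edges')
```

```text
a expected [0.5687 0.1361] 71 [0.5694 0.1358] zmax 0.0914 0.086 dir world 69.946759843822 rect ((569.8309326171875, 136.23280334472656), (43.650814056396484, 13.022269248962402), 70.21541595458984)
  joint deg 8.946759843822008 side edges
b expected [ 0.6128 -0.0177] 67 [ 0.6139 -0.0178] zmax 0.0927 0.0852 dir world 151.7454523358358 rect ((614.0244140625, -18.034561157226562), (12.762147903442383, 43.38483428955078), 63.078880310058594)
  joint deg 0.7454523358358074 side edges
c expected [ 0.4879 -0.0535] 64 [ 0.4894 -0.053 ] zmax 0.0906 0.086 dir world 62.78838683963778 rect ((489.2175598144531, -53.46864318847656), (41.78781509399414, 12.583767890930176), 64.54060363769531)
  joint deg 1.7883868396377807 side edges
lug expected [0.4697 0.0859] 33 [0.471  0.0854] zmax 0.0831 0.0773 dir world 142.17082858978407 rect ((470.97869873046875, 85.6134262084961), (9.00413990020752, 26.75845718383789), 52.1866340637207)
```

```bash
cat > plan.py <<'E'
import sys,json
from h import *
from workcell import arm
from scipy.spatial.transform import Rotation as Rn
def pose(): 
    o=arm.get_obs(); return o,np.array(o['position']),Rn.from_quat(o['tcp_rot'])
def target(yaw): # tool z down, tool x at yaw deg
    return Rn.from_euler('z',yaw,degrees=True)*Rn.from_euler('x',180,degrees=True)
def rows(p,R,path,N,hand):
    """path(s)->(p,R), s in 0..1"""
    out=[]
    for i in range(1,N+1):
        q,S=path(i/N)
        t=R.inv().apply(q-p)*100; w=np.degrees((R.inv()*S).as_rotvec())
        t=t.round(2);w=w.round(1)
        out.append([*t.tolist(),*w.tolist(),hand])
        p=p+R.apply(t/100);R=R*Rn.from_rotvec(np.radians(w))
    return out
def straight(p,R,q,S):
    rv=(R.inv()*S).as_rotvec()
    return lambda s:(p+(q-p)*s,R*Rn.from_rotvec(rv*s))
def show(rs):
    for k in range(0,len(rs),12): print(json.dumps([[0 if v==0 else (int(v) if v==int(v) else v) for v in r] for r in rs[k:k+12]]).replace(' ',''))
def go(q,yaw,N=None,hand=1):
    o,p,R=pose();q=np.array(q,float);S=target(yaw)
    a=np.degrees((R.inv()*S).magnitude());d=np.linalg.norm(q-p)
    N=N or int(max(np.ceil(a/8),np.ceil(d/.045),1))
    print('t',o['t'],'d',d,'ang',a,'N',N,'j',np.round(o['joint_pos'],2),'yaw',np.degrees(np.arctan2(*R.apply([1,0,0])[1::-1])))
    show(rows(p,R,straight(p,R,q,S),N,hand))
E
python3 -c "
from plan import *
go([.489,-.053,.15],63.5)"
```

```text
t 0.1 d 0.5480410679730565 ang 36.64103772439935 N 13 j [ 1.03  0.41 -0.01  1.6   0.01  1.13 -0.08] yaw 26.85905944882053
[[3.17,-2.74,0.45,0,0,-2.8,1],[3.3,-2.58,0.45,0,0,-2.8,1],[3.43,-2.42,0.45,0,0,-2.9,1],[3.54,-2.24,0.45,0,0,-2.8,1],[3.65,-2.07,0.45,0,0,-2.8,1],[3.74,-1.88,0.46,0,0,-2.8,1],[3.83,-1.7,0.45,0,0,-2.8,1],[3.91,-1.51,0.45,0,0,-2.8,1],[3.98,-1.32,0.45,-0.1,0,-2.9,1],[4.04,-1.12,0.45,0,0,-2.8,1],[4.09,-0.91,0.45,0,0,-2.8,1],[4.13,-0.72,0.44,0,0,-2.8,1]]
[[4.16,-0.51,0.45,0,0,-2.8,1]]
```

```bash
python3 -m creep '[[3.2,-2.7,0.4,0,0,-2.8,1],[3.3,-2.6,0.4,0,0,-2.8,1],[3.4,-2.4,0.4,0,0,-2.8,1],[3.5,-2.2,0.4,0,0,-2.8,1],[3.6,-2.1,0.4,0,0,-2.8,1],[3.7,-1.9,0.4,0,0,-2.8,1],[3.8,-1.7,0.4,0,0,-2.8,1],[3.9,-1.5,0.4,0,0,-2.8,1],[4,-1.3,0.4,0,0,-2.8,1],[4,-1.1,0.4,0,0,-2.8,1],[4.1,-0.9,0.4,0,0,-2.8,1],[4.1,-0.7,0.4,0,0,-2.8,1]]'; python3 -c "
from plan import *
go([.489,-.053,.13],63.5,hand=.6)"
```

```text
t: 1.3
position: [0.4705, -0.0815, 0.1546]
tcp_rot: [0.861, 0.508, -0.002, -0.002]
ft_force: [1.3, 0.5, -0.1]
grip_width: 0.0855
t 1.3 d 0.041960091654297885 ang 2.4668328837251132 N 1 j [ 0.41  0.25 -0.39  1.98  0.12  0.93 -0.55] yaw 61.05593003372893
[[3.39,0.26,2.45,-0.3,0.1,-2.4,0.6]]
```

```bash
python3 -m creep '[[3.4,0.3,1.5,0,0,-2.4,0.6],[0,0,0,0,0,0,0.6]]'; python3 -c "
from plan import *
go([.489,-.053,.061],63.5,hand=.6,N=4)"
```

```text
t: 1.5
position: [0.4912, -0.0455, 0.1389]
tcp_rot: [0.848, 0.531, -0.001, -0.002]
ft_force: [-1.0, -0.4, -0.4]
grip_width: 0.059
t 1.5 d 0.07824807131939486 ang 0.6826797705369393 N 4 j [ 0.34  0.3  -0.42  1.96  0.15  0.91 -0.6 ] yaw 64.10231668284798
[[-0.19,0.04,1.95,-0.1,0,0.2,0.6],[-0.2,0.04,1.94,-0.1,0,0.1,0.6],[-0.19,0.04,1.95,0,0,0.2,0.6],[-0.19,0.04,1.95,-0.1,0,0.1,0.6]]
```

```bash
python3 -m creep '[[-0.4,0.1,2,0,0,0.2,0.6],[-0.3,0.1,2,0,0,0.2,0.6],[0,0,1.9,0,0,0,0.6],[0,0,1.5,0,0,0,0.6],[0,0,0,0,0,0,0.6]]'; python3 -c "
from plan import *
go([.489,-.053,.061],63.5,hand=.6,N=1)
c=arm.camera('side');cv2.imwrite('pics/c1.png',cv2.resize(c['img'][150:290,200:380,::-1],None,fx=4,fy=4,interpolation=cv2.INTER_CUBIC))"
```

```text
t: 2.0
position: [0.4883, -0.0536, 0.0619]
tcp_rot: [0.849, 0.528, -0.002, -0.003]
ft_force: [-0.4, -0.4, 0.2]
grip_width: 0.0513
t 2.0 d 0.0012804381409890063 ang 0.47154033387425015 N 1 j [ 0.32  0.41 -0.38  2.04  0.22  0.74 -0.65] yaw 63.70116049584247
[[0.09,0.03,0.09,-0.4,0.1,0.2,0.6]]
```

View pics/c1.png

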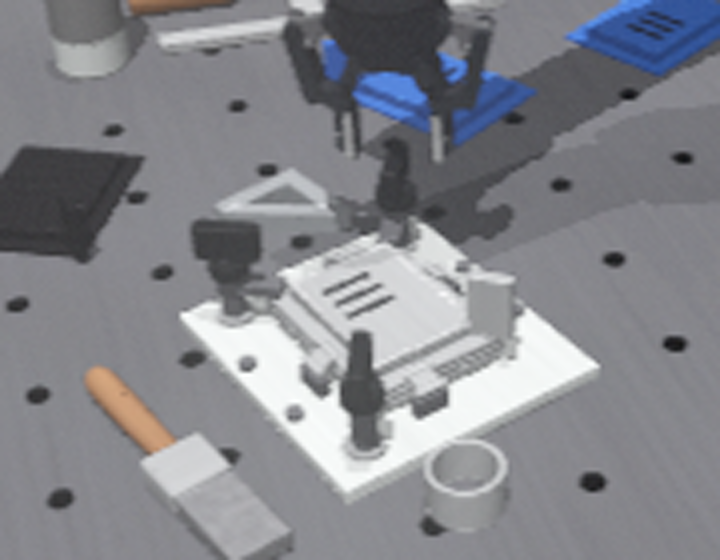

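The fingers, with tips at (348,155) and (437,155), straddle knob c's bar at (395,150). I'll close them.

```bash
python3 -m creep '[[0,0,0,0,0,0,0],[0,0,0,0,0,0,0],[0,0,0,0,0,0,0],[0,0,0,0,0,0,0],[0,0,0,0,0,0,0]]'; python3 -m creep '[[0,0,0,0,0,-6,0],[0,0,0,0,0,-6,0]]'
```

```text
t: 2.55
position: [0.4907, -0.0546, 0.066]
tcp_rot: [0.85, 0.527, -0.0, -0.001]
ft_force: [-0.7, -0.2, 0.2]
grip_width: 0.0002
t: 2.75
position: [0.4911, -0.0545, 0.0666]
tcp_rot: [0.788, 0.615, 0.0, -0.0]
ft_force: [0.4, -0.0, 0.8]
grip_width: -0.0001
```

The grip closed to zero, so the fingers missed the bar. I'll look.

```bash
python3 -c "
from plan import *
c=arm.camera('side');a=cv2.resize(c['img'][150:230,250:350,::-1],None,fx=4,fy=4,interpolation=cv2.INTER_CUBIC)
c=arm.camera('top');b=cv2.resize(c['img'][135:215,280:380,::-1],None,fx=4,fy=4,interpolation=cv2.INTER_CUBIC)
cv2.imwrite('pics/c2.png',np.hstack([a,b]))"
```

```text
(no output)
```

View pics/c2.png

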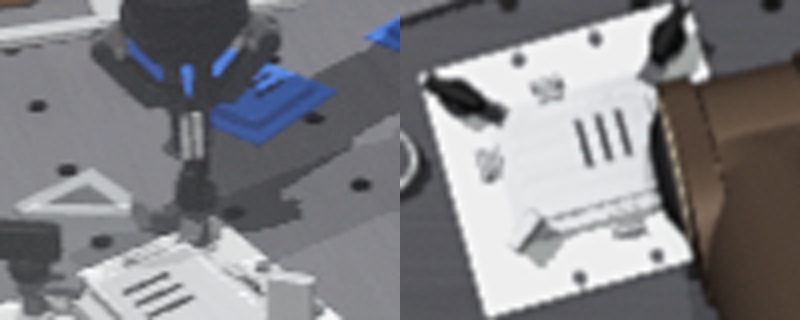

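```bash
python3 -c "
from plan import *
c=arm.camera('side');o,p,R=pose()
pts=np.array([p,p-[0,0,-.019],[.489,-.0535,.086],[.489,-.0535,.060],[.489,-.0535,.012]])
for n in [0]:
  uv=proj(c,pts);print(p,uv)
  im=cv2.resize(c['img'][150:230,250:350,::-1],None,fx=7,fy=7,interpolation=cv2.INTER_CUBIC)
  for (u,v),col in zip(uv,[(0,0,255),(0,255,255),(0,255,0),(255,255,0),(255,0,255)]): cv2.circle(im,(int((u-250+.5)*7),int((v-150+.5)*7)),4,col,-1)
  cv2.imwrite('pics/c3.png',im)"
```

```text
[ 0.49095971 -0.05466253  0.06647318] [[297.8109252  195.2902973 ]
 [297.45622429 189.45936382]
 [298.26690415 189.36880173]
 [298.74080422 197.32690525]
 [299.58503521 211.50907442]]
```

View pics/c3.png

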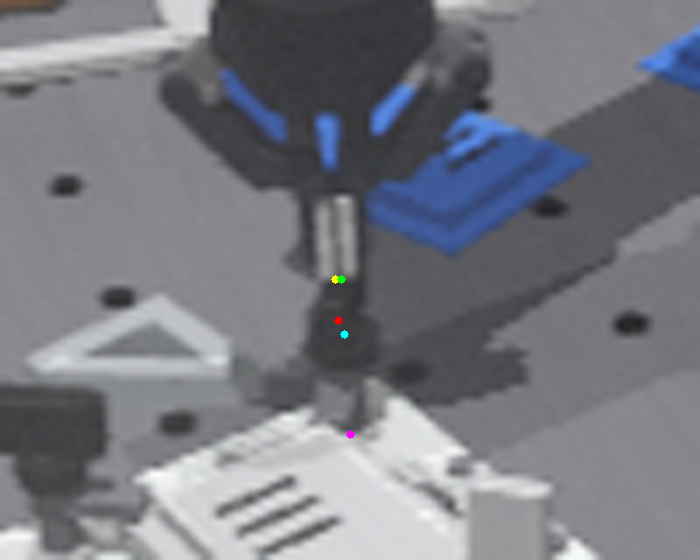

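```bash
python3 -c "
from plan import *
c=pickle.load(open('side0.pkl','rb'))
p=np.array([0.28209174,-0.55711343,0.20804417]);R=Rn.from_quat([ 9.72655333e-01,2.32251873e-01,-2.48984692e-04,-7.80138461e-04])
pts=[p,p+R.apply([0,0,-.013]),p+R.apply([0,0,-.032]),p+R.apply([0,.0425,-.013]),p+R.apply([0,-.0425,-.013])]
uv=proj(c,pts);print(uv)
x0,y0=270,20
im=cv2.resize(c['img'][y0:y0+70,x0:x0+80,::-1],None,fx=8,fy=8,interpolation=cv2.INTER_CUBIC)
for (u,v),col in zip(uv,[(0,0,255),(0,255,255),(0,255,0),(255,255,0),(255,0,255)]): cv2.circle(im,(int((u-x0+.5)*8),int((v-y0+.5)*8)),4,col,-1)
cv2.imwrite('pics/c4.png',im)
"
```

```text
[[309.73867608  77.65618835]
 [309.60682171  74.06229777]
 [309.41178809  68.74670625]
 [301.24365509  71.62881135]
 [318.24074324  76.57367704]]
```

View pics/c4.png

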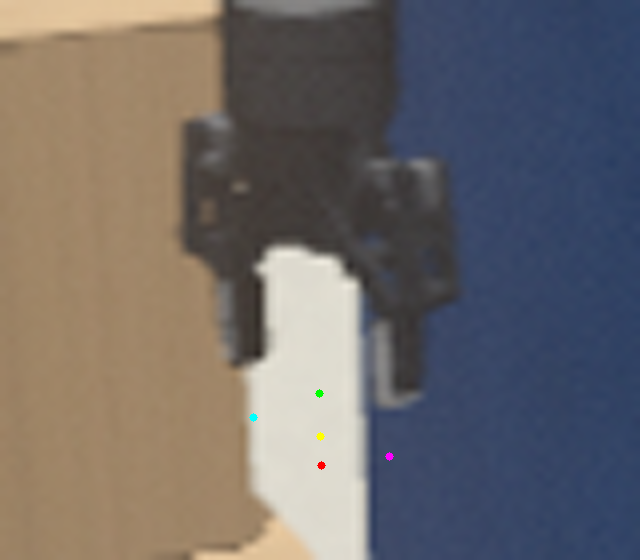

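Both views show the real fingertips about 20 mm behind the reported TCP along the tool's z axis, with no sideways offset. The fingers closed on top of the bar, so I'll back off, reopen and go about 20 mm deeper.

```bash
python3 -m creep '[[0,0,-2,0,0,0,0],[0,0,-1,0,0,6,0.6],[0,0,0,0,0,6,0.6],[0,0,0,0,0,0,0.6],[0,0,0,0,0,0,0.6]]'; python3 -c "
from plan import *
go([.489,-.0535,.09],63.5,hand=.6,N=1)
c=arm.camera('side');cv2.imwrite('pics/c5.png',cv2.resize(c['img'][150:290,200:380,::-1],None,fx=4,fy=4,interpolation=cv2.INTER_CUBIC))"
```

```text
t: 3.4
position: [0.4906, -0.0547, 0.0975]
tcp_rot: [0.855, 0.518, -0.0, -0.001]
ft_force: [-0.6, 0.1, 0.0]
grip_width: 0.051
t 3.4 d 0.007783140203166709 ang 1.0815188806779918 N 1 j [ 0.34  0.36 -0.4   2.01  0.18  0.81 -0.64] yaw 62.42408580776527
[[0.03,-0.2,0.75,-0.1,0,-1.1,0.6]]
```

View pics/c5.png

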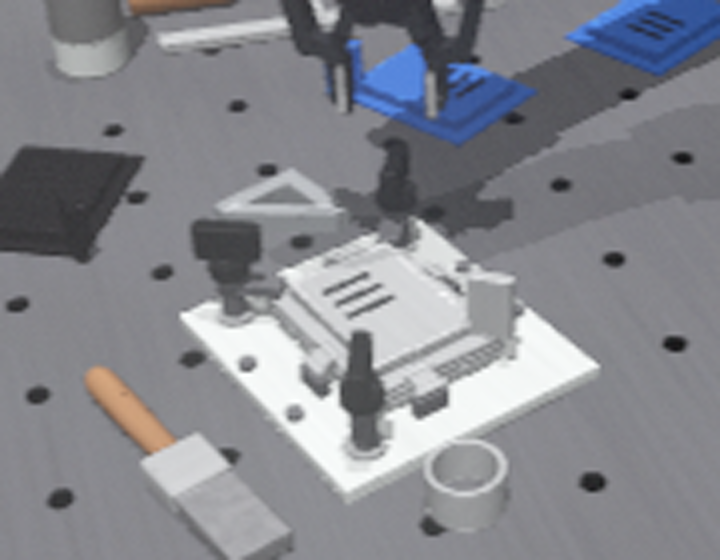

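```bash
python3 -m creep '[[0,-0.2,1.5,0,0,-1.1,0.6],[0,0,1.4,0,0,0,0.6],[0,0,1.4,0,0,0,0.6],[0,0,1.3,0,0,0,0.6],[0,0,0,0,0,0,0.6]]'; python3 -c "
from plan import *
go([.489,-.0535,.041],63.5,hand=.6,N=1)
c=arm.camera('side');cv2.imwrite('pics/c6.png',cv2.resize(c['img'][150:290,200:380,::-1],None,fx=4,fy=4,interpolation=cv2.INTER_CUBIC))"
```

```text
t: 3.95
position: [0.4887, -0.0534, 0.0389]
tcp_rot: [0.848, 0.529, -0.0, -0.001]
ft_force: [0.5, 0.3, 0.9]
grip_width: 0.0514
t 3.95 d 0.002099745257456617 ang 0.4511279232431799 N 1 j [ 0.31  0.45 -0.37  2.05  0.25  0.68 -0.68] yaw 63.92898364698376
[[0.01,0.03,-0.21,-0.1,-0.1,0.4,0.6]]
```

View pics/c6.png

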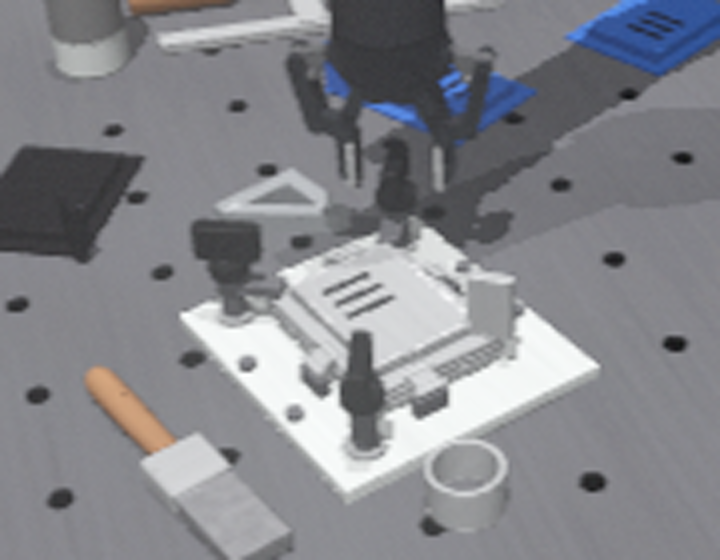

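The tips at (352,185) and (440,187) are now well below the bar top at (395,142). I'll close, then turn.

```bash
python3 -m creep '[[0,0,-0.2,0,0,0,0],[0,0,0,0,0,0,0],[0,0,0,0,0,0,0],[0,0,0,0,0,0,0],[0,0,0,0,0,0,0]]'
```

```text
t: 4.5
position: [0.4909, -0.0536, 0.0431]
tcp_rot: [0.848, 0.529, 0.002, -0.0]
ft_force: [2.2, 0.6, -5.5]
grip_width: 0.0115
```

```bash
python3 -m creep '[[0,0,0,0,0,-7,0],[0,0,0,0,0,-7,0],[0,0,0,0,0,-7,0]]'; python3 -m creep '[[0,0,0,0,0,-7,0],[0,0,0,0,0,-7,0],[0,0,0,0,0,-7,0],[0,0,0,0,0,-7,0],[0,0,0,0,0,-7,0]]'; python3 -c "
from plan import *
o,p,R=pose();print(o['ft_torque'],o['joint_pos'],np.degrees(np.arctan2(*R.apply([1,0,0])[1::-1])),R.as_matrix()[:,2])"
```

```text
t: 4.8
position: [0.4901, -0.0534, 0.0431]
tcp_rot: [0.734, 0.679, 0.001, -0.0]
ft_force: [0.8, 0.5, -4.5]
grip_width: 0.012
t: 5.3
position: [0.4889, -0.0538, 0.0431]
tcp_rot: [0.485, 0.875, 0.0, -0.0]
ft_force: [1.6, -0.4, -4.8]
grip_width: 0.0115
[-0.02875772 -0.0902831  -0.06970748] [ 0.50833629  0.4874325  -0.62304257  2.04021415  0.41600962  0.73954244
  0.18541159] 121.99084017251366 [-5.64368433e-04  9.45402523e-04 -9.99999394e-01]
```

```bash
python3 -m creep '[[0,0,0,0,0,-6,0],[0,0,0,0,0,-6,0],[0,0,0,0,0,-4,0],[0,0,0,0,0,-3,0],[0,0,0,0,0,-2,0]]'; python3 -c "
from plan import *
o,p,R=pose();print(o['ft_torque'],np.degrees(np.arctan2(*R.apply([1,0,0])[1::-1])))"
```

```text
t: 5.8
position: [0.4885, -0.0541, 0.0432]
tcp_rot: [0.312, 0.95, 0.001, -0.001]
ft_force: [0.9, 2.4, -4.2]
grip_width: 0.0116
[ 0.4086404  -0.31617042 -2.26957648] 143.59690606848503
```

Knob c is at its stop: torque is 2.3 N m and yaw 143.6° (stop about 138°). Releasing and moving to b.

```bash
python3 -m creep '[[0,0,0,0,0,0,0.6],[0,0,0,0,0,0,0.6],[0,0,0,0,0,0,0.6],[0,0,0,0,0,0,0.6],[0,0,-3,0,0,0,0.6],[0,0,-3,0,0,0,0.6],[0,0,-1,0,0,0,0.6]]'; python3 -c "
from plan import *
go([.6135,-.018,.11],152.5-180,hand=.6)
go([.6135,-.018,.11],152.5,hand=.6)
c=arm.camera('side');cv2.imwrite('pics/c7.png',cv2.resize(c['img'][150:290,200:380,::-1],None,fx=4,fy=4,interpolation=cv2.INTER_CUBIC))"
```

```text
t: 6.5
position: [0.4869, -0.0541, 0.1146]
tcp_rot: [0.312, 0.95, -0.0, -0.003]
ft_force: [0.4, 0.2, -0.5]
grip_width: 0.0514
t 6.5 d 0.13169186394100035 ang 171.12381308727464 N 22 j [ 0.65  0.41 -0.79  1.98  0.37  0.91  0.61] yaw 143.62347458258182
[[-0.37,0.47,0.02,0,0,7.8,0.6],[-0.29,0.52,0.02,0,0,7.8,0.6],[-0.23,0.56,0.01,-0.1,0,7.7,0.6],[-0.15,0.58,0.02,0,0,7.8,0.6],[-0.07,0.59,0.02,0,0,7.8,0.6],[0.01,0.6,0.02,0,0,7.8,0.6],[0.1,0.59,0.02,0,0,7.7,0.6],[0.17,0.57,0.02,0,0.1,7.8,0.6],[0.25,0.55,0.02,-0.1,0,7.8,0.6],[0.32,0.5,0.02,0,0,7.8,0.6],[0.38,0.46,0.02,0,0,7.8,0.6],[0.45,0.4,0.02,-0.1,0,7.7,0.6]]
[[0.49,0.34,0.02,0,0,7.8,0.6],[0.53,0.27,0.02,0,0,7.8,0.6],[0.57,0.19,0.02,0,0,7.8,0.6],[0.59,0.12,0.02,0,0,7.8,0.6],[0.59,0.03,0.02,-0.1,0,7.7,0.6],[0.6,-0.05,0.02,0,0,7.8,0.6],[0.59,-0.13,0.02,0,0,7.8,0.6],[0.56,-0.2,0.02,0,0,7.8,0.6],[0.53,-0.28,0.03,0,0,7.7,0.6],[0.48,-0.35,0.02,-0.1,0,7.8,0.6]]
t 6.5 d 0.13169186394100035 ang 8.882272609818031 N 3 j [ 0.65  0.41 -0.79  1.98  0.37  0.91  0.61] yaw 143.62347458258182
[[-2.68,3.47,0.13,0,-0.1,-3,0.6],[-2.87,3.33,0.14,-0.1,-0.1,-2.9,0.6],[-3.02,3.17,0.14,0,-0.1,-3,0.6]]
```

View pics/c7.png

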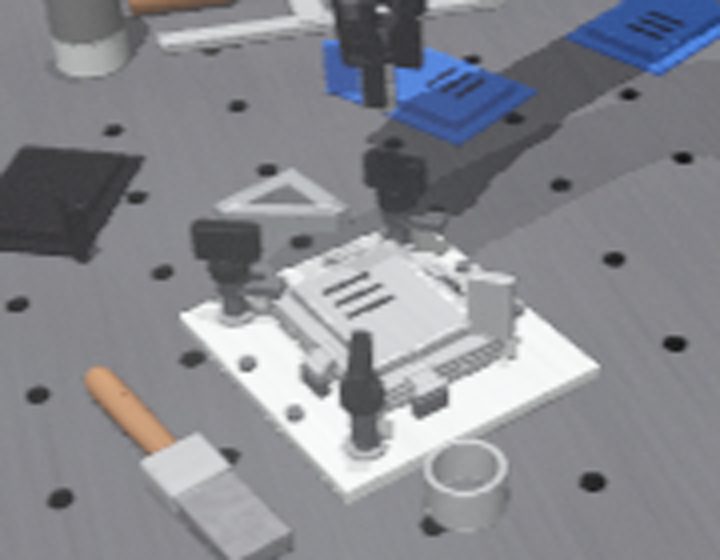

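Knob c is off: its dog now points outward, near (435,230). Before b I'll unwind the wrist.

```bash
python3 -m creep '[[0,0,0,0,0,8,0.6],[0,0,0,0,0,8,0.6],[0,0,0,0,0,8,0.6],[0,0,0,0,0,8,0.6],[0,0,0,0,0,8,0.6],[0,0,0,0,0,8,0.6],[0,0,0,0,0,8,0.6],[0,0,0,0,0,8,0.6],[0,0,0,0,0,8,0.6],[0,0,0,0,0,8,0.6],[0,0,0,0,0,8,0.6],[0,0,0,0,0,8,0.6]]';python3 -c "
from plan import *
go([.6135,-.018,.11],152.5-180,hand=.6)"
```

```text
t: 7.75
position: [0.4813, -0.0562, 0.1053]
tcp_rot: [0.928, 0.372, -0.007, -0.002]
ft_force: [0.8, 0.3, 0.1]
grip_width: 0.0516
t 7.75 d 0.13766811358280678 ang 71.20081990454929 N 9 j [ 0.35  0.34 -0.4   2.01  0.18  0.84 -0.97] yaw 43.69923935649398
[[1.35,0.71,-0.08,0,0.1,7.9,0.6],[1.44,0.51,-0.07,0,0.1,7.9,0.6],[1.5,0.31,-0.07,0,0.1,7.9,0.6],[1.52,0.1,-0.07,0,0.1,7.9,0.6],[1.53,-0.11,-0.06,0,0.1,8,0.6],[1.49,-0.31,-0.07,0,0.1,7.9,0.6],[1.44,-0.53,-0.06,0,0.1,7.9,0.6],[1.35,-0.71,-0.06,0,0.1,7.9,0.6],[1.24,-0.89,-0.05,0,0.1,7.9,0.6]]
```

```bash
python3 -m creep '[[1.4,0.7,-0.1,0,0.1,8,0.6],[1.4,0.5,-0.1,0,0.1,8,0.6],[1.5,0.3,-0.1,0,0.1,8,0.6],[1.5,0.1,-0.1,0,0.1,8,0.6],[1.5,-0.1,-0.1,0,0.1,8,0.6],[1.5,-0.3,-0.1,0,0.1,8,0.6],[1.4,-0.5,-0.1,0,0.1,8,0.6],[1.4,-0.7,-0.1,0,0.1,8,0.6],[1.2,-0.9,-0.1,0,0.1,8,0.6]]';python3 -c "
from plan import *
go([.6135,-.018,.11],152.5-180,hand=.6)"
```

```text
t: 8.65
position: [0.6108, -0.0241, 0.1018]
tcp_rot: [0.962, -0.272, -0.006, 0.007]
ft_force: [-0.6, -0.7, -0.1]
grip_width: 0.051
t 8.65 d 0.010584767519688176 ang 4.152047358642576 N 1 j [ 0.02  0.51 -0.09  1.72  0.07  0.93 -2.22] yaw -31.532271628815618
[[-0.1,-0.65,-0.83,0.9,0.5,-4,0.6]]
```

```bash
python3 -m creep '[[-0.1,-0.6,0,0.9,0.5,-3.5,0.6],[0,0,0,0,0,0,0.6]]';python3 -c "
from plan import *
go([.6135,-.018,.041],152.5-180,hand=.6,N=5)"
```

```text
t: 8.85
position: [0.6139, -0.0174, 0.099]
tcp_rot: [0.97, -0.244, -0.0, 0.001]
ft_force: [0.3, -0.1, -0.3]
grip_width: 0.0512
t 8.85 d 0.05800543546632212 ang 0.7171938431549201 N 5 j [ 0.03  0.51 -0.11  1.73  0.07  0.91 -2.17] yaw -28.209499333008978
[[0,0.01,1.16,0,0,-0.1,0.6],[0,0.01,1.16,0,0,-0.2,0.6],[0,0.02,1.16,0.1,0,-0.1,0.6],[0,0.01,1.16,0,0,-0.2,0.6],[0,0.02,1.16,0,0,-0.1,0.6]]
```

```bash
python3 -m creep '[[0,0,1.4,0,0,-0.3,0.6],[0,0,1.4,0,0,-0.3,0.6],[0,0,1.3,0,0,0,0.6],[0,0,1.2,0,0,0,0.6],[0,0,0,0,0,0,0.6]]';python3 -c "
from plan import *
go([.6135,-.018,.041],152.5-180,hand=.6,N=1)
c=arm.camera('side');cv2.imwrite('pics/c8.png',cv2.resize(c['img'][150:290,200:380,::-1],None,fx=4,fy=4,interpolation=cv2.INTER_CUBIC))"
```

```text
t: 9.35
position: [0.6106, -0.019, 0.0382]
tcp_rot: [0.971, -0.24, -0.003, 0.003]
ft_force: [-0.3, -0.4, 0.2]
grip_width: 0.0513
t 9.35 d 0.0041555129502197545 ang 0.5066298197743825 N 1 j [ 0.03  0.58 -0.1   1.77  0.08  0.8  -2.18] yaw -27.741013712240186
[[0.21,-0.23,-0.28,0.4,0.3,-0.2,0.6]]
```

View pics/c8.png

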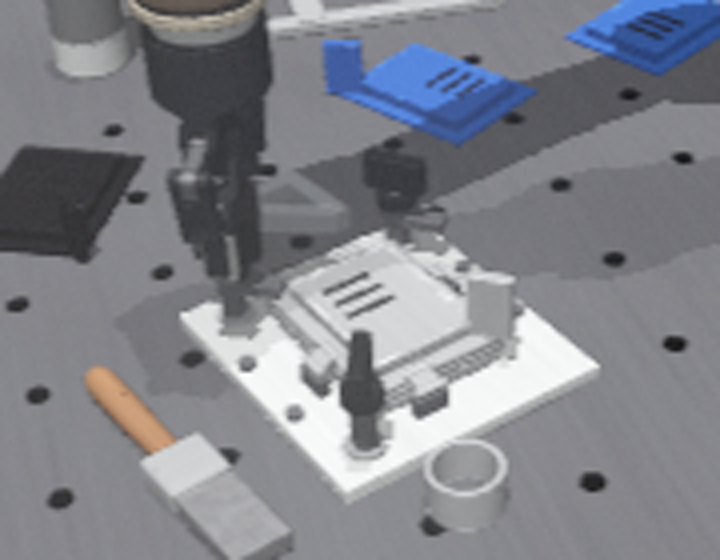

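The gripper is down over b, with tips near (220,275). I'll correct slightly and close.

```bash
python3 -m creep '[[0.2,-0.2,-0.3,0.4,0.3,0,0.6],[0,0,0,0,0,0,0],[0,0,0,0,0,0,0],[0,0,0,0,0,0,0],[0,0,0,0,0,0,0],[0,0,0,0,0,0,0]]'; python3 -m creep '[[0,0,0,0,0,-7,0],[0,0,0,0,0,-7,0],[0,0,0,0,0,-7,0]]'
```

```text
t: 10.0
position: [0.6147, -0.0193, 0.0441]
tcp_rot: [0.971, -0.24, 0.002, -0.0]
ft_force: [-0.1, -0.4, -2.5]
grip_width: 0.0118
t: 10.3
position: [0.6146, -0.0195, 0.0441]
tcp_rot: [0.999, -0.054, 0.002, 0.0]
ft_force: [-0.1, -0.0, -2.7]
grip_width: 0.0116
```

```bash
python3 -m creep '[[0,0,0,0,0,-7,0],[0,0,0,0,0,-7,0],[0,0,0,0,0,-7,0],[0,0,0,0,0,-7,0],[0,0,0,0,0,-7,0],[0,0,0,0,0,-7,0],[0,0,0,0,0,-6,0],[0,0,0,0,0,-4,0],[0,0,0,0,0,-3,0],[0,0,0,0,0,-2,0]]'; python3 -c "
from plan import *
o,p,R=pose();print(o['ft_torque'],np.degrees(np.arctan2(*R.apply([1,0,0])[1::-1])),o['joint_pos'])"
```

```text
t: 11.3
position: [0.6147, -0.0199, 0.0442]
tcp_rot: [0.896, 0.445, 0.002, 0.0]
ft_force: [-0.3, 1.2, -1.6]
grip_width: 0.0115
[ 0.37625535  0.17813697 -1.95470959] 52.794652282973054 [ 0.281696    0.61794637 -0.45867993  1.75012617  0.34668409  0.85035646
 -0.98321086]
```

Knob b is at its stop (torque −1.95 N m). Next is a.

```bash
python3 -m creep '[[0,0,0,0,0,0,0.6],[0,0,0,0,0,0,0.6],[0,0,0,0,0,0,0.6],[0,0,0,0,0,0,0.6],[0,0,-3,0,0,0,0.6],[0,0,-3,0,0,0,0.6],[0,0,-1,0,0,0,0.6]]'; python3 -c "
from plan import *
go([.5695,.136,.105],70,hand=.6)"
```

```text
t: 12.0
position: [0.6135, -0.02, 0.1148]
tcp_rot: [0.896, 0.444, 0.001, -0.0]
ft_force: [-0.2, 0.3, -0.2]
grip_width: 0.0513
t 12.0 d 0.16236041562729076 ang 17.249205390483727 N 4 j [ 0.31  0.53 -0.49  1.7   0.29  0.98 -0.94] yaw 52.750956704922544
[[2.44,-3.24,0.25,0,0,-4.3,0.6],[2.67,-3.04,0.25,0,0,-4.3,0.6],[2.89,-2.84,0.24,0,-0.1,-4.3,0.6],[3.1,-2.61,0.25,0,0,-4.3,0.6]]
```

```bash
python3 -m creep '[[2.4,-3.2,0.2,0,0,-4.3,0.6],[2.7,-3,0.2,0,0,-4.3,0.6],[2.9,-2.8,0.2,0,0,-4.3,0.6],[3.1,-2.6,0.2,0,0,-4.3,0.6],[0,0,0,0,0,0,0.6]]'; python3 -c "
from plan import *
go([.5695,.136,.041],70,hand=.6,N=5)"
```

```text
t: 12.5
position: [0.5709, 0.1379, 0.1076]
tcp_rot: [0.818, 0.576, 0.003, 0.002]
ft_force: [1.0, -0.1, -0.3]
grip_width: 0.0514
t 12.5 d 0.0666166289845029 ang 0.47414956129342267 N 5 j [ 0.11  0.52 -0.59  1.77  0.35  0.95 -0.97] yaw 70.28571543590958
[[-0.05,-0.02,1.33,0.1,0,0.1,0.6],[-0.04,-0.02,1.33,0,0,0,0.6],[-0.05,-0.02,1.33,0.1,-0.1,0.1,0.6],[-0.05,-0.02,1.34,0.1,0,0,0.6],[-0.04,-0.02,1.33,0.1,0,0.1,0.6]]
```

```bash
python3 -m creep '[[-0.2,0,1.4,0,0,0,0.6],[0,0,1.4,0,0,0,0.6],[0,0,1.4,0,0,0,0.6],[0,0,1.3,0,0,0,0.6],[0,0,0.7,0,0,0,0.6],[0,0,0,0,0,0,0.6]]';python3 -c "
from plan import *
go([.5695,.136,.042],70,hand=.6,N=1)
c=arm.camera('side');cv2.imwrite('pics/c9.png',cv2.resize(c['img'][150:290,200:380,::-1],None,fx=4,fy=4,interpolation=cv2.INTER_CUBIC))"
```

```text
t: 13.1
position: [0.5698, 0.1312, 0.0368]
tcp_rot: [0.819, 0.573, -0.0, 0.002]
ft_force: [-0.0, -0.4, 0.1]
grip_width: 0.0514
t 13.1 d 0.007019953867644492 ang 0.2707435002655063 N 1 j [ 0.09  0.61 -0.54  1.83  0.42  0.82 -1.02] yaw 69.97827908965886
[[0.43,-0.19,-0.52,0.2,0.2,0,0.6]]
```

View pics/c9.png

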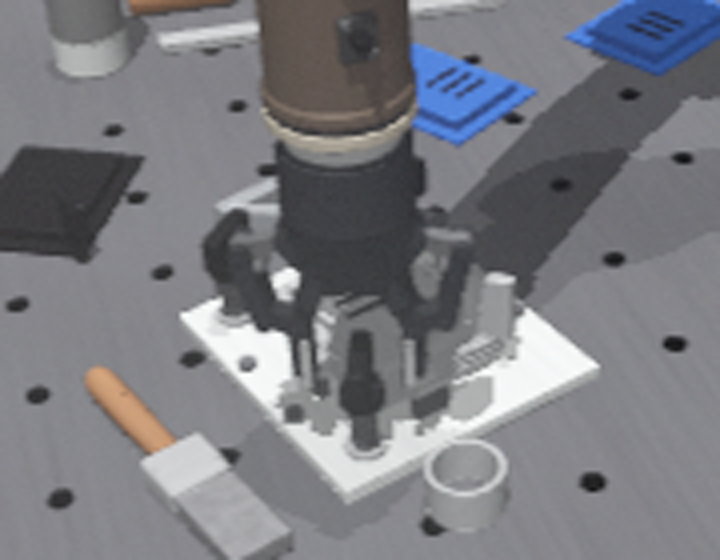

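```bash
python3 -m creep '[[0.4,-0.2,-0.5,0.2,0.2,0,0.6],[0,0,0,0,0,0,0.6],[0,0,0,0,0,0,0],[0,0,0,0,0,0,0],[0,0,0,0,0,0,0],[0,0,0,0,0,0,0],[0,0,0,0,0,0,0]]'; python3 -m creep '[[0,0,0,0,0,-7,0],[0,0,0,0,0,-7,0],[0,0,0,0,0,-7,0]]'
```

```text
t: 13.85
position: [0.5717, 0.1364, 0.0452]
tcp_rot: [0.82, 0.573, 0.003, 0.001]
ft_force: [1.1, 0.1, -1.1]
grip_width: 0.0117
t: 14.15
position: [0.5709, 0.1365, 0.0452]
tcp_rot: [0.698, 0.716, 0.002, 0.001]
ft_force: [-0.1, 0.7, -1.3]
grip_width: 0.0113
```

```bash
python3 -m creep '[[0,0,0,0,0,-7,0],[0,0,0,0,0,-7,0],[0,0,0,0,0,-7,0],[0,0,0,0,0,-7,0],[0,0,0,0,0,-7,0],[0,0,0,0,0,-7,0],[0,0,0,0,0,-5,0],[0,0,0,0,0,-3,0],[0,0,0,0,0,-2,0]]'; python3 -c "
from plan import *
o,p,R=pose();print(o['ft_torque'],np.degrees(np.arctan2(*R.apply([1,0,0])[1::-1])),o['joint_pos'])"
```

```text
t: 15.05
position: [0.5691, 0.1358, 0.0453]
tcp_rot: [0.299, 0.954, 0.001, -0.001]
ft_force: [-1.6, 2.7, -0.4]
grip_width: 0.0113
[ 0.36514899  0.19724456 -2.61893747] 145.25287165482928 [ 0.29019145  0.69951694 -0.86074683  1.80436037  0.64386904  0.94432078
  0.11277592]
```

Knob a is at its stop. I'll release it, rise, pull aside and check all three.

```bash
python3 -m creep '[[0,0,0,0,0,0,0.6],[0,0,0,0,0,0,0.6],[0,0,0,0,0,0,0.6],[0,0,0,0,0,0,0.6],[0,0,-3,0,0,0,0.6],[0,0,-3,0,0,0,0.6],[0,0,-2,0,0,0,0.6]]'; python3 -c "
from plan import *
go([.40,.1457,.14],143.2,hand=.6)"
```

```text
t: 15.75
position: [0.5663, 0.135, 0.1244]
tcp_rot: [0.298, 0.955, -0.001, -0.004]
ft_force: [0.0, -0.1, -0.3]
grip_width: 0.0513
t 15.75 d 0.16740615488598312 ang 2.1586594454679453 N 4 j [ 0.34  0.61 -0.93  1.74  0.54  1.08  0.19] yaw 145.31164954151532
[[3.57,-2.15,-0.36,-0.1,-0.1,0.5,0.6],[3.56,-2.18,-0.37,0,-0.1,0.6,0.6],[3.53,-2.22,-0.37,-0.1,-0.1,0.5,0.6],[3.51,-2.24,-0.39,-0.1,-0.1,0.5,0.6]]
```

```bash
python3 -m creep '[[3.6,-2.2,-0.5,0,0,0.5,0.6],[3.6,-2.2,-0.5,0,0,0.5,0.6],[3.5,-2.2,-0.5,0,0,0.5,0.6],[3.5,-2.2,-0.5,0,0,0.5,0.6],[0,0,0,0,0,0,0.6]]'
python3 - <<'E'
from plan import *
go([.4705,.0857,.12],143.2,hand=.6)
t=arm.camera('top');s=arm.camera('side')
cv2.imwrite('pics/d1.png',np.hstack([cv2.resize(t['img'][125:225,275:375,::-1],None,fx=4,fy=4,interpolation=cv2.INTER_CUBIC),cv2.resize(s['img'][180:280,245:345,::-1],None,fx=4,fy=4,interpolation=cv2.INTER_CUBIC)]))
v,u=np.mgrid[130:220,280:375];z=t['z_map'][v,u]
p=cv2.undistortPoints(np.stack([u,v],-1).reshape(-1,1,2).astype(float),K(t),np.array(t['dist_coeffs']))[:,0]
W=(np.c_[p,np.ones(len(p))]*z.reshape(-1,1))@t['pose'][:3,:3].T+t['pose'][:3,3]
for n,q,z0 in(('a',(.5695,.136),-135),('b',(.6135,-.018),135),('c',(.489,-.0535),45),('lug',(.4705,.0857),None)):
    m=(np.hypot(*(W[:,:2]-q).T)<.032)&(W[:,2]>(.08 if z0 else .072))&(W[:,2]<.095)
    if m.sum()<5: print(n,m.sum());continue
    r=cv2.minAreaRect((W[m,:2]*1e3).astype(np.float32));e,V=np.linalg.eigh(np.cov(W[m,:2].T));a=np.degrees(np.arctan2(V[1,1],V[0,1]))
    print(n,m.sum(),W[m].mean(0).round(4),r,a%180, 'joint',((a-16-(z0 or 0))%180))
E
```

```text
t: 16.25
position: [0.3956, 0.1478, 0.148]
tcp_rot: [0.315, 0.949, -0.001, -0.001]
ft_force: [1.5, 0.1, 0.1]
grip_width: 0.0514
t 16.25 d 0.10126579882223184 ang 0.11480975895147771 N 3 j [ 0.49  0.32 -1.11  2.08  0.35  0.95  0.12] yaw 143.23282774447105
[[-3.24,-0.16,0.93,0,0,0,0.6],[-3.24,-0.16,0.93,-0.1,0,0,0.6],[-3.24,-0.17,0.94,0,0,0,0.6]]
a 70 [0.5698 0.1357 0.085 ] ((569.4613037109375, 136.3829803466797), (12.851964950561523, 42.417659759521484), 46.69944763183594) 137.1468496413875 joint 76.14684964138746
b 68 [ 0.6134 -0.0183  0.085 ] ((613.5814819335938, -18.197561264038086), (43.42753601074219, 12.732787132263184), 45.7083625793457) 46.50951701488663 joint 75.50951701488663
c 66 [ 0.4893 -0.0542  0.0854] ((488.8824462890625, -53.06147003173828), (12.058141708374023, 42.616294860839844), 45.29206848144531) 139.82648736976006 joint 78.82648736976006
lug 34 [0.4705 0.0856 0.0774] ((470.5835876464844, 85.47285461425781), (9.521644592285156, 27.348339080810547), 53.06406021118164) 144.79253933040036 joint 128.79253933040036
```

View pics/d1.png

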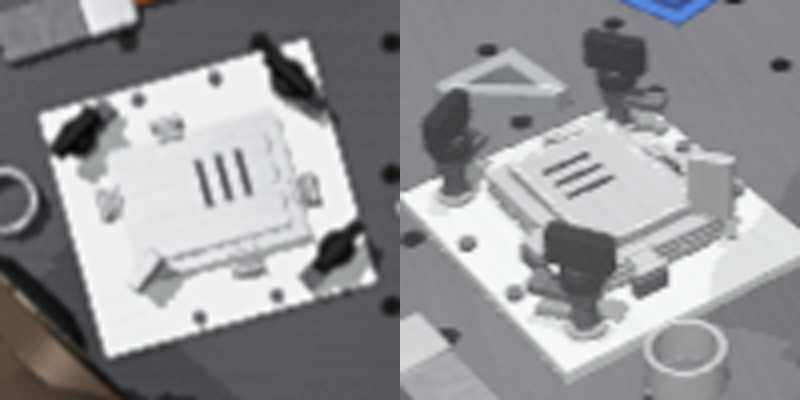

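All three bars are near 76–79° (stop at 77°), and the dogs are clear of the cover. The lug is at (0.4705, 0.0856), so I'll go there.

```bash
python3 -m creep '[[-3.2,-0.2,0.9,0,0,0,0.6],[-3.2,-0.2,0.9,0,0,0,0.6],[-3,-0.2,0.9,0,0,0,0.6],[0,0,0,0,0,0,0.6]]'; python3 -c "
from plan import *
go([.4705,.0856,.033],143.2,hand=.6,N=6)"
```

```text
t: 16.75
position: [0.4798, 0.0837, 0.1209]
tcp_rot: [0.317, 0.948, 0.002, 0.003]
ft_force: [0.3, 0.4, -0.1]
grip_width: 0.0515
t 16.75 d 0.08843239329574801 ang 0.3925335288344312 N 6 j [ 0.52  0.46 -1.    1.98  0.48  0.95  0.21] yaw 143.02383324937773
[[0.15,-0.08,1.46,0,0,0,0.6],[0.15,-0.07,1.47,0.1,0.1,-0.1,0.6],[0.14,-0.07,1.46,0,0,0,0.6],[0.15,-0.08,1.47,0.1,0,0,0.6],[0.15,-0.07,1.46,0,0.1,0,0.6],[0.14,-0.07,1.47,0.1,0,-0.1,0.6]]
```

```bash
python3 -m creep '[[0.6,-0.4,1,0,0.2,0,0.6],[0.2,0,1.4,0.2,0.1,0,0.6],[0,0,1.5,0,0,0,0.6],[0,0,0,0,0,0,0.6]]'; python3 -c "
from plan import *
go([.4705,.0856,.033],143.2,hand=.6,N=4)"
```

```text
t: 17.15
position: [0.4704, 0.0866, 0.0774]
tcp_rot: [0.317, 0.948, 0.001, -0.002]
ft_force: [-0.1, 0.3, -0.7]
grip_width: 0.0514
t 17.15 d 0.04443565893900461 ang 0.35322516340605076 N 4 j [ 0.47  0.51 -0.95  2.03  0.54  0.87  0.14] yaw 143.00207366864763
[[-0.02,-0.02,1.11,0,-0.1,0,0.6],[-0.02,-0.02,1.11,0,0,-0.1,0.6],[-0.02,-0.02,1.11,0.1,-0.1,0,0.6],[-0.02,-0.02,1.11,0,-0.1,-0.1,0.6]]
```

```bash
python3 -m creep '[[0,0,1.2,0,0,0,0.6],[0,0,1.2,0,0,0,0.6],[0,0,1,0,0,0,0.6],[0,0,0.3,0,0,0,0.6],[0,0,0,0,0,0,0.6]]'; python3 -c "
from plan import *
go([.4705,.0856,.033],143.2,hand=.6,N=1)
s=arm.camera('side')
cv2.imwrite('pics/d2.png',cv2.resize(s['img'][160:280,230:360,::-1],None,fx=5,fy=5,interpolation=cv2.INTER_CUBIC))"
```

```text
t: 17.65
position: [0.4696, 0.0882, 0.0369]
tcp_rot: [0.316, 0.949, 0.001, -0.002]
ft_force: [-0.3, -0.4, -0.0]
grip_width: 0.0514
t 17.65 d 0.004758641157897173 ang 0.3077633608990336 N 1 j [ 0.41  0.57 -0.89  2.06  0.62  0.8   0.08] yaw 143.17762920989335
[[-0.23,-0.15,0.39,0.1,-0.3,0,0.6]]
```

View pics/d2.png

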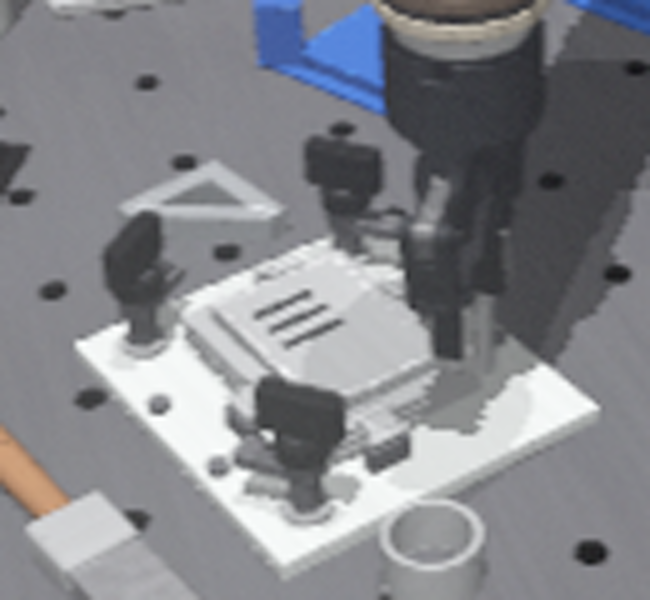

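The front finger (tip near (447,355)) stands before the lug, with the lug showing at (485,325). I'll fine-adjust and close.

```bash
python3 -m creep '[[-0.2,-0.1,0.3,0,-0.3,0,0.6],[0,0,0,0,0,0,0.6]]'; python3 -m creep '[[0,0,0,0,0,0,0],[0,0,0,0,0,0,0],[0,0,0,0,0,0,0],[0,0,0,0,0,0,0],[0,0,0,0,0,0,0]]'; python3 -c "
from plan import *
o,p,R=pose();print(p,R.as_matrix().round(4),o['ft_force'],o['ft_torque'],o['joint_pos'])
s=arm.camera('side')
cv2.imwrite('pics/d3.png',cv2.resize(s['img'][160:280,230:360,::-1],None,fx=5,fy=5,interpolation=cv2.INTER_CUBIC))"
```

```text
t: 17.9
position: [0.4713, 0.0861, 0.0345]
tcp_rot: [0.316, 0.949, 0.001, 0.001]
ft_force: [-0.2, -0.1, 0.2]
grip_width: 0.051
t: 18.4
position: [0.4719, 0.0858, 0.0354]
tcp_rot: [0.316, 0.949, 0.001, 0.002]
ft_force: [-0.2, 0.4, -0.1]
grip_width: 0.0086
[0.4719239  0.08576535 0.03537256] [[-7.999e-01  6.001e-01  4.100e-03]
 [ 6.001e-01  7.999e-01  4.000e-04]
 [-3.100e-03  2.800e-03 -1.000e+00]] [-0.16203075  0.43405031 -0.06948994] [0.03450109 0.04313597 0.01152776] [ 0.41071711  0.56902426 -0.88287762  2.0663804   0.62783984  0.79020343
  0.06972859]
```

View pics/d3.png

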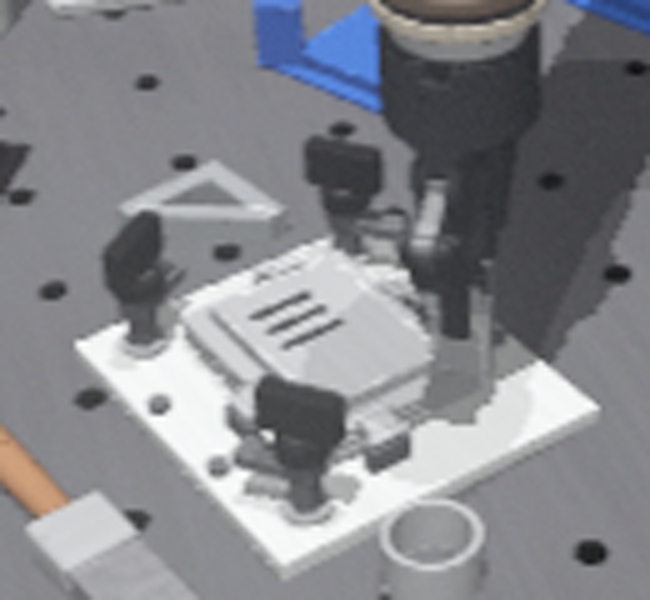

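Gripped (0.0086 m reading on the 10 mm lug). I'll start the peel as an arc about far_corner, which is +y rotation with lift along −z.

```bash
python3 -m creep '[[0,0,-0.27,0,1,0,0],[0,0,-0.27,0,1,0,0],[0,0,-0.27,0,1,0,0],[0,0,-0.27,0,1,0,0]]'
cat > chk.py <<'E'
from plan import *
o,p,R=pose();M=R.as_matrix()
e=np.array([-.8,.6,0]);d=p-np.array([.4719,.0858,.0354])
print('p',p.round(4),'tilt',np.degrees(np.arctan2(M[2,0],np.hypot(*M[:2,0]))).round(2),'dz mm',(d[2]*1e3).round(1),'de',(d@e*1e3).round(1),'dlat',(d@np.array([-.6,-.8,0])*1e3).round(1),'F',np.array(o['ft_force']).round(1),'Fe',(o['ft_force']@e).round(1),'T',np.array(o['ft_torque']).round(2),o['joint_pos'].round(2),o['grip_width'])
s=arm.camera('side')
cv2.imwrite(f'pics/{sys.argv[1]}.png',cv2.resize(s['img'][140:270,230:360,::-1],None,fx=4.5,fy=4.5,interpolation=cv2.INTER_CUBIC))
E
python3 chk.py e1
```

```text
t: 18.85
position: [0.4712, 0.0856, 0.0451]
tcp_rot: [0.315, 0.948, 0.013, -0.035]
ft_force: [2.0, 1.1, -9.4]
grip_width: 0.0087
p [0.4712 0.0856 0.0451] tilt 4.26 dz mm 9.7 de 0.4 dlat 0.6 F [ 2.   1.1 -9.4] Fe -0.9 T [ 0.03 -0.67  0.16] [ 0.48  0.6  -0.93  2.01  0.55  0.86  0.17] 0.008684156437589631
```

View pics/e1.png

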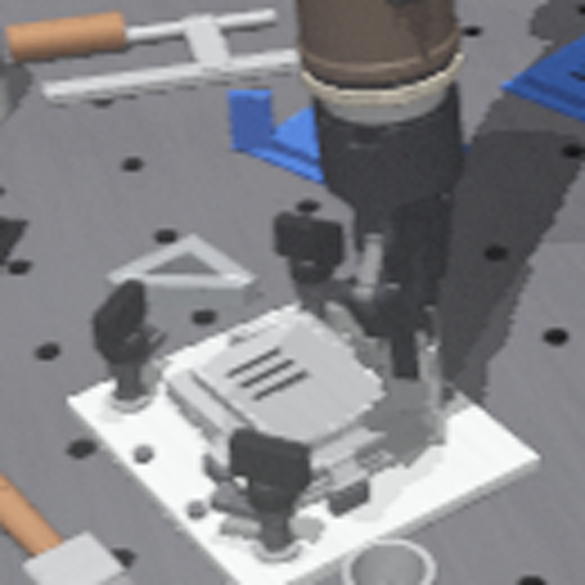

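The cover is tilting at the lug corner with −9 N of force, and the far corner is down. Continuing.

```bash
python3 -m creep '[[0,0,-0.28,0,1,0,0],[0,0,-0.28,0,1,0,0],[0,0,-0.28,0,1,0,0],[0,0,-0.28,0,1,0,0]]'; python3 chk.py e2;  python3 -m creep '[[0,0,-0.28,0,1,0,0],[0,0,-0.28,0,1,0,0],[0,0,-0.28,0,1,0,0],[0,0,-0.28,0,1,0,0]]'; python3 chk.py e3
```

```text
t: 19.3
position: [0.4717, 0.0841, 0.0573]
tcp_rot: [0.315, 0.946, 0.025, -0.072]
ft_force: [-0.3, 0.5, -6.2]
grip_width: 0.0086
p [0.4717 0.0841 0.0573] tilt 8.72 dz mm 21.9 de -0.9 dlat 1.5 F [-0.3  0.5 -6.2] Fe 0.6 T [0.32 0.17 0.2 ] [ 0.53  0.63 -0.97  1.96  0.48  0.94  0.26] 0.008563943750133161
t: 19.75
position: [0.4721, 0.0842, 0.07]
tcp_rot: [0.314, 0.942, 0.037, -0.109]
ft_force: [-0.3, 1.4, -4.6]
grip_width: 0.0086
p [0.4721 0.0842 0.07  ] tilt 13.23 dz mm 34.6 de -1.2 dlat 1.2 F [-0.3  1.4 -4.6] Fe 1.1 T [ 0.45  0.12 -0.18] [ 0.57  0.67 -0.99  1.9   0.42  1.02  0.33] 0.008552606076801129
```

View pics/e3.png

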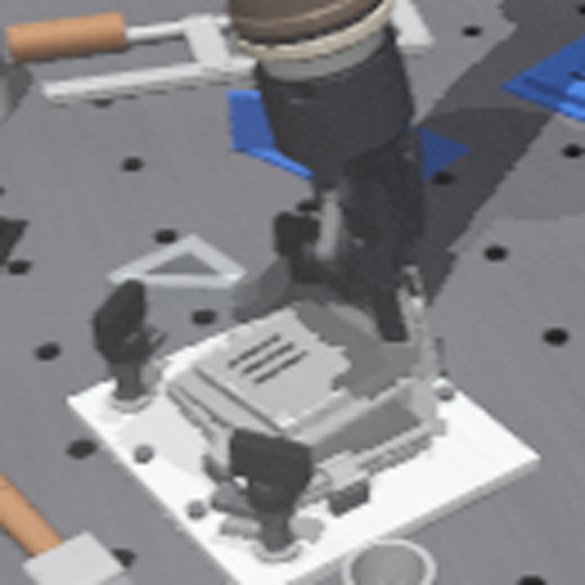

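```bash
cat > tilt.py <<'E'
from plan import *
s=arm.camera('side');y0,y1,x0,x1=205,240,275,315
v,u=np.mgrid[y0:y1,x0:x1];z=s['z_map'][v,u].ravel()
p=cv2.undistortPoints(np.stack([u,v],-1).reshape(-1,1,2).astype(float),K(s),np.array(s['dist_coeffs']))[:,0]
W=(np.c_[p,np.ones(len(p))]*z[:,None])@s['pose'][:3,:3].T+s['pose'][:3,3]
F=np.array([.5285,.0413]);th=np.radians(16);R2=np.array([[np.cos(th),-np.sin(th)],[np.sin(th),np.cos(th)]])
L=(W[:,:2]-F)@R2
m=(abs(L[:,0])<.03)&(abs(L[:,1])<.045)&(W[:,2]>.035);X=np.c_[L,W[:,2]][m]
best=0;rng=np.random.default_rng(0)
for _ in range(300):
    a=X[rng.choice(len(X),3,replace=False)];n=np.cross(a[1]-a[0],a[2]-a[0]);l=np.linalg.norm(n)
    if l<1e-6: continue
    k=abs((X-a[0])@n/l)<.002
    if k.sum()>best:best=k.sum();kk=k
A=np.c_[X[kk,:2],np.ones(best)];c=np.linalg.lstsq(A,X[kk,2],rcond=None)[0]
print(len(X),best,'slope fixture x,y',c,'tilt deg',np.degrees(np.arctan(np.hypot(*c[:2]))),'top plane at far corner z',c@[.05,-.065,1],'at lug',c@[-.044,.059,1])
E
python3 tilt.py
```

```text
467 434 slope fixture x,y [-0.14623945  0.19674794  0.05941389] tilt deg 13.774100055576403 top plane at far corner z 0.03931329943301695 at lug 0.0774565521050197
```

Depth gives a tilt of 13.8°, far_corner down at z≈0.028 and the lug corner up about 36 mm, so the peel is met. I'll hold briefly and then lift straight up.

```bash
python3 -m creep '[[0,0,0,0,0,0,0],[0.1,0,-0.4,0,0,0,0],[0.2,0,-0.8,0,0,0,0],[0.2,0,-1,0,0,0,0],[0.3,0,-1.3,0,0,0,0]]'; python3 chk.py f1; python3 -m creep '[[0.4,0,-1.6,0,-1,0,0],[0.4,0,-1.6,0,-1,0,0],[0.4,0,-1.6,0,-1,0,0],[0.4,0,-1.6,0,-1,0,0],[0.3,0,-1.5,0,-1,0,0],[0.2,0,-1.2,0,-1,0,0],[0.1,0,-0.8,0,-1,0,0],[0,0,0,0,0,0,0]]'; python3 chk.py f2
```

```text
t: 20.35
position: [0.4729, 0.0829, 0.1077]
tcp_rot: [0.314, 0.943, 0.036, -0.108]
ft_force: [0.1, 0.1, -2.2]
grip_width: 0.0087
p [0.4729 0.0829 0.1077] tilt 13.09 dz mm 72.3 de -2.6 dlat 1.7 F [ 0.1  0.1 -2.2] Fe -0.0 T [-0.16 -0.2  -0.03] [ 0.6   0.62 -1.03  1.87  0.38  1.08  0.35] 0.008713049658443318
t: 21.2
position: [0.4719, 0.0862, 0.221]
tcp_rot: [0.316, 0.948, 0.016, -0.042]
ft_force: [0.0, 0.0, -2.7]
grip_width: 0.0086
p [0.4719 0.0862 0.221 ] tilt 5.17 dz mm 185.6 de 0.3 dlat -0.3 F [ 0.   0.  -2.7] Fe 0.0 T [ 0.01 -0.02  0.01] [ 0.67  0.4  -1.13  1.82  0.3   1.2   0.37] 0.008606607522438114
```

View pics/f2.png

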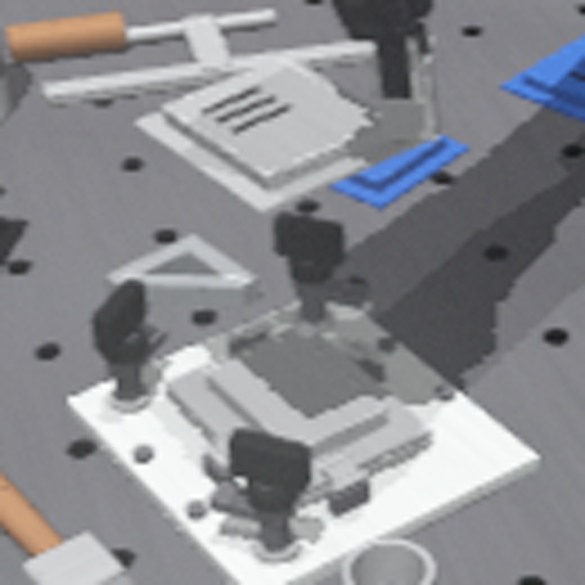

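The cover is free and held high; the reading of −2.7 N matches its weight. I'll level the last 5° and settle.

```bash
python3 -m creep '[[0,0,0,0,-1.5,0,0],[0,0,0,0,-1.5,0,0],[0,0,0,0,-1.5,0,0],[0,0,0,0,0,0,0],[0,0,0,0,0,0,0],[0,0,0,0,0,0,0],[0,0,0,0,0,0,0]]'; python3 chk.py g1
python3 - <<'E'
from plan import *
s=arm.camera('side');t=arm.camera('top')
cv2.imwrite('pics/g2.png',s['img'][:,:,::-1]);cv2.imwrite('pics/g3.png',t['img'][:,:,::-1])
v,u=np.mgrid[0:400,0:640];z=s['z_map'].ravel()
p=cv2.undistortPoints(np.stack([u,v],-1).reshape(-1,1,2).astype(float),K(s),np.array(s['dist_coeffs']))[:,0]
W=(np.c_[p,np.ones(len(p))]*z[:,None])@s['pose'][:3,:3].T+s['pose'][:3,3]
m=(W[:,2]>.17)&(W[:,2]<.27)&(np.hypot(W[:,0]-.53,W[:,1]-.04)<.04);X=W[m]
A=np.c_[X[:,:2],np.ones(len(X))];c=np.linalg.lstsq(A,X[:,2],rcond=None)[0];print(len(X),X[:,2].min(),X[:,2].max(),'slopes',c)
th=np.radians(16)
for n,q in(('far',(.05,-.065)),('p',(.05,.065)),('q',(-.05,-.065)),('lug',(-.044,.059))):
    x=.5285+q[0]*np.cos(th)-q[1]*np.sin(th);y=.0413+q[0]*np.sin(th)+q[1]*np.cos(th);print(n,c@[x,y,1]-.012)
print(arm.get_obs()['joint_velocities'].round(4),arm.get_obs()['t'])
E
```

```text
t: 21.95
position: [0.4703, 0.085, 0.2179]
tcp_rot: [0.316, 0.949, 0.002, -0.004]
ft_force: [0.8, -0.1, -2.8]
grip_width: 0.0087
p [0.4703 0.085  0.2179] tilt 0.56 dz mm 182.5 de 0.8 dlat 1.6 F [ 0.8 -0.1 -2.8] Fe -0.7 T [ 0.07  0.1  -0.02] [ 0.66  0.35 -1.13  1.87  0.34  1.14  0.33] 0.008700501203966406
476 0.21375665270886035 0.22623006139079954 slopes [-0.03088956  0.00251143  0.23986188]
far 0.20948008661107959
p 0.21090078672545537
q 0.21238015720856618
lug 0.21356128231258312
[ 0.     -0.0018  0.     -0.0004 -0.0025  0.0006 -0.0013] 22.1
```

View pics/g2.png

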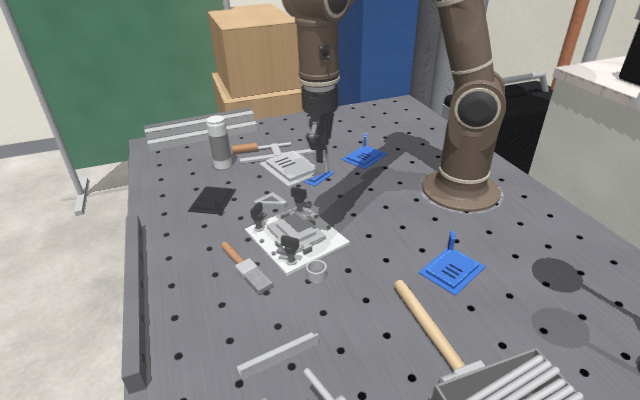

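View pics/g3.png

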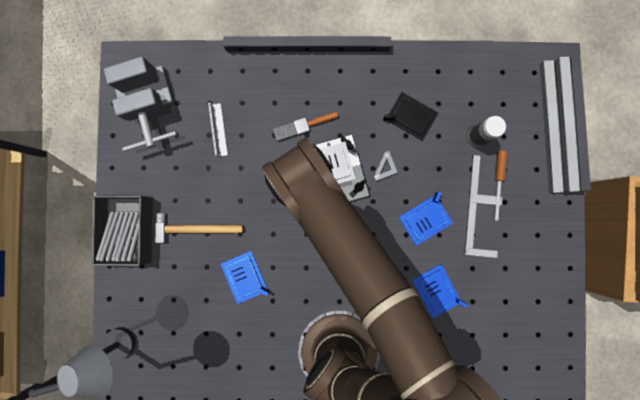

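The side view shows the cover held level at (290,162), clear of everything. All corners are at about 0.21 m, bystanders are where they were, the knobs are at their stops and the arm is at rest. Handing in.

```bash
python3 -c "
from workcell import arm
print(arm.finish_job()); o=arm.get_obs();print(o['t'],o['position'],o['ft_force'],o['grip_width'])"
```

```text
the job is handed in; nothing more can be done
None
the job is handed in; nothing more can be done
```

The job is handed in: all three knobs are at their stops and the cover is held up level and still. I handed in at about 22 s of the 61 s allowed; no verdict came back.

- **Knobs:** I turned c, b and a counterclockwise until the stop pushed back with about 2–2.6 N m. A depth measurement afterwards gave about 1.33, 1.32 and 1.38 rad for a, b and c, each good to a few degrees; 1.2 is needed. I did not measure the knobs again after lifting the cover, but the last picture shows them in the same place.
- **Peel:** I gripped the lug and raised its corner in an arc about far_corner. Depth at the end of the arc gave a tilt of about 13.8°, the lug corner up about 36 mm, and far_corner still down at about 28 mm above the bench. Only then did I lift the whole cover.
- **Final check:**
  - The cover is tilted about 1.8°, with all corners at about 0.21 m above the bench.
  - The fingers are on the lug (reading 8.7 mm on the 10 mm plate).
  - The force is −2.8 N, which is the cover's weight, and joint speeds are about zero.
  - The bystanders look unmoved in both pictures.

**What went wrong or disagreed:**
- **TCP offset:** The reported TCP was about 17–20 mm beyond the fingertips seen in the pictures. Because of this my first grasp on knob c closed on top of its bar; I went deeper and it held.
- **Finger reading:** The finger opening read about 1.4 mm below the true thickness of what was gripped.

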